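# Lock the jig's sliding table with its index pin

### The job

Take the steel index pin out of the wooden block and stand it in the hole of the boss on the jig's sliding table, tip down on the hidden bar inside. Keeping hold of the pin, press it lightly on the bar and slide the table along with it to the left until the pin drops into the hidden slot, then stop, push it gently home until its collar sits on the boss, and let go. Never force the pin, and leave the tape roll, the sanding block and the whetstone where they lie.

Things in the scene. Friction and masses are not known exactly. Their poses are not given: they have to be found in the camera images.
- jig: Grey painted jig base fixed to the work surface, 84 x 200 mm, 39 mm high; origin at the centre of its underside, z up; y is the direction in which its table slides. A 24 mm wide trough runs along y inside it (at x = 0), covered by the table; in the trough lies a steel index bar with one slot across it
- bar_mid (a point): Point in the jig at x = 0, y = 0, 30 mm above the work surface, level with the hard flat top of the hidden, immovable bar; axes as the jig's. The only slot (16 mm wide along y, across the whole bar, 17 mm deep) differs in place every time and shows nowhere: its centre is between y = -5 and +42 mm from here, and 25 mm or more to the +y side of the boss at the start
- table (a joint): Position of the sliding table along the jig's y, 0 to 0.10 m, growing toward +y (to the robot's left); its hole is at y = -50 mm + this value in the jig's frame. The table slides with about 1.5 N of friction and is moved by the pin in its hole
- boss (a point): Top centre of the boss, a dark steel block 36 x 36 mm in the middle of the aluminium table (92 x 230 mm, top 52 mm above the work surface; fence along its far edge, top at 62 mm). It is 64 mm above the work surface, at the mouth of a vertical round hole, 15.5 mm in diameter, that goes through boss and table to the bar; the bar's top is 34 mm below. Axes as the jig's
- pin_center (a point): Middle of the loose steel index pin, half-way up its 98 mm (49 mm above the tip); z runs from tip to knob. Shaft 12 mm in diameter, 48 mm long, the lowest 8 mm tapering to a flat 5 mm tip; then a collar 24 mm in diameter, 4 mm thick; then the knob. 0.12 kg. It must not press on the jig, downward or sideways, with more than 35 N
- pin_knob (a point): Middle of the pin's dark knurled knob, 20 mm in diameter and 46 mm tall, to hold it by; 75 mm above the tip, 23 mm above the collar's top. Axes as the pin's
- pin_tip (a point): Centre of the pin's flat lower end. While it rides on the bar, the collar's underside (48 mm above the tip) is 14 mm above the boss; home in the slot, the collar sits on the boss and the tip is 14 mm below the bar's top
- stand: Light wooden block, 50 x 80 mm and 52 mm high, fixed; origin at the centre of its underside. The pin stands upright in its through hole (15.5 mm in diameter) at x = 0, y = +12 mm of this frame, collar on the block's top, tip 4 mm above the work surface. Two short bit shanks stick up at most 12 mm at y = -28 mm
- tape_roll: Roll of tape lying flat, 98 mm across, 25 mm high; origin at the centre of its underside; a bystander
- sanding_block: Cork sanding block, 45 x 75 mm, 23 mm high; origin at the centre of its underside; a bystander
- whetstone: Dark whetstone, a bar 30 x 85 mm, 18 mm high, lying flat; origin at the centre of its underside; a bystander

How it is judged:
By the outcome, as a careful person would: the job done as asked, in the order asked, and still so for the second after the job is handed in, with the robot touching nothing.
It also fails if it takes over 72 s, if anything falls off the work surface, if the arm or the gripper's body presses on something with over 40 N, if the wrist force passes 120 N, or if a joint passes its speed limit or range.

### The arm

A 6-joint arm with a two-finger parallel gripper is mounted at the origin on a cart in front of the work surface, level with it; the furniture and walls round the work are solid. World frame = base frame: x ahead of the robot, y to its left, z up, the work surface at z = 0. Lengths are in m, angles in rad, forces in N, time in s.
With the tool pointing down it reaches from about 0.3 to 0.775 m from the base axis. Payload 14.6 kg.
Tool frame: the origin (TCP) lies at the very end of the fingers, on their centre line; the grasp point (between the pads) lies 19 mm behind it (ctrl.hold_point_z is the z of the grasp point in the tool frame, in m); z points along the fingers, y is the direction in which the jaws open and shut (so a half turn about z gives the same grasp; the last joint's range is limited). The gripper opens to 94 mm and grips with 3 to 60 N. Pads are 16 mm wide; open, the fingers measure 119 mm over their backs; the gripper's body (75 mm by 177 mm) begins 78 mm behind the grasp point.
Start: joints at [1.229, 0.3, 1.521, -0, 1.321, -0.067], TCP at [0.149, 0.529, 0.172] pointing down, gripper open.
Joint ranges: [-3.03, 3.03], [-0.79, 2.21], [0.23, 2.52], [-1.04, 4.18], [0, 3.07], [-2.55, 2.55]. Speed limits (rad/s): [2.22, 2.22, 2.57, 3.14, 3.14, 3.14].

### API

Orientations are given as [roll, pitch, yaw] about the fixed x, y, z axes, in that order (R = Rz(yaw) Ry(pitch) Rx(roll)).
In Python, from station import ctrl, cams, hand_in gives the robot as it stands.
- The arm moves only by the tool servo_tool, never from a script. Its argument "rows" is a list of rows, each a list of 7 numbers: the shift along the world's x, y, z in m, then the turn, a rotation vector about the world's x, y, z in rad, then the gripper command: -1 is shut, 1 is fully open, values between are in proportion. A call has exactly 8 rows; each row is the pose to reach, as a shift and turn from the pose measured when the call began; what a row does not reach only later rows make up. A row lasts 1/12 s, in which the tool goes at most 41.7 mm and 7.16 degrees, less where a joint would pass 70% of its speed; a pose out of reach is approached as far as the arm can. A call with a gripper value outside its range is refused whole. The fingers move at their own pace and stop on an object; "newtons" is the grip in N (left out, the last holds). Time passes only in rows, so rows that repeat a pose let the fingers close, or fill a call up. It gives the time, the measured TCP pose, the force and the opening at its end, in the units of the state.
- ctrl.get_obs(): the state, without advancing time (a new reading comes with each control period).
- cams.camera(name): name is "scene" or "side" or "wrist"; returns a dict with "image" (420x560x3 uint8, red, green, blue), "depth" (420x560 float32, m along the optical axis (not along the pixel's ray), 0 where there is no reading), "fx", "fy", "cx", "cy" (pixels), "dist_coeffs" ([k1, k2, p1, p2, k3] as OpenCV has them; the pictures are not rectified), "rvec" (rotation vector, rad) and "tvec" (3), from world to camera coordinates, as OpenCV has them; the wrist camera has in their place "hand_eye" (4x4, takes a point from camera to tool coordinates, whose origin is the TCP and whose axes are the flange's). Camera axes: x right, y down, z forward; pixel columns grow to the right and rows downward; lengths in m; the calibration is good to about 2 mm. A picture is of the moment at which its call begins: read the wrist's pose just before it.
- hand_in(): hands the job in, once; it reports no verdict.
Trained networks look in a picture, given as the dict that the camera call returned (one of the last four; its "shot" number tells which), for a name from the list of things; names that differ only in an ending like _2 or _b are one class to them, and where a whole thing is asked for, a point or a joint stands for the part that bears it (a point fixed in the world has none). Each returns a list of dicts, best first, with "p" (0 to 1); they miss things now and then, are a little off and sometimes report something else, mostly with a low value. They report only what shows in the picture. A call takes as long as a camera call.
- cams.spot_in(picture, name): "box" ([left, top, right, bottom] as shares, 0 to 1, of the picture: columns of its width, rows of its height, round what is visible of it).
- cams.place_of(picture, name): "at" ([column, row] as shares, 0 to 1, of the picture: columns of its width, rows of its height: a listed point, or the origin of a listed thing).
The state is a dict: "time_s": time; "qpos": joint angles; "joint_vel": joint speeds; "tau": joint torques, N m; "ee_pos": TCP position; "eef_rot": TCP orientation; "force": force on the tool from outside, world axes, zero at the start; "moment": the same for the moment, N m; "grip_width": finger opening in m.
Only numpy, scipy, OpenCV 4.12 (cv2) and the standard library are available. Lean on these libraries where they do the work, as an engineer would, in place of code of your own. Each camera call takes 0.05 s, during which the arm holds its last target.

## Working session

There is one attempt and no reset: what is moved stays moved. The work goes in short steps, Python scripts to look and compute and a tool call to move; the robot and the scene stay as the last step left them, time stands still between calls to the robot, and variables do not carry over. Pictures are saved under pics/ and viewed, and the job is handed in when it is done.

Besides the shell and the picture viewer there is one more tool, called after "Call:" by a JSON object that holds its "api" and its "payload", one argument or row to a line. servo_tool: Moves the arm, as the interface text tells. Its arguments: {"type":"object","properties":{"rows":{"type":"array"},"newtons":{"type":"number"}},"required":["rows"]}

```bash
mkdir -p pics; ls; cat > h.py <<'E'
from station import ctrl,cams,hand_in
import numpy as np,cv2
def snap(n,fn=None):
    o=ctrl.get_obs();p=cams.camera(n);p['obs']=o
    if fn: cv2.imwrite('pics/'+fn+'.png',p['image'][:,:,::-1])
    return p
def Rm(r):
    from scipy.spatial.transform import Rotation as R
    return R.from_euler('xyz',r).as_matrix()
def c2w(p):
    if 'rvec' in p and p['rvec'] is not None:
        R=cv2.Rodrigues(np.array(p['rvec'],float))[0];t=np.array(p['tvec'],float).ravel()
        return R.T,-R.T@t
    H=np.array(p['hand_eye']);o=p['obs'];Rt=Rm(o['eef_rot'])
    return Rt@H[:3,:3],Rt@H[:3,3]+np.array(o['ee_pos'])
def ray(p,uv):
    K=np.array([[p['fx'],0,p['cx']],[0,p['fy'],p['cy']],[0,0,1.]])
    q=cv2.undistortPoints(np.array([[uv]],float),K,np.array(p['dist_coeffs'],float))[0,0]
    R,c=c2w(p);return c,R@np.array([q[0],q[1],1.])
def onz(p,uv,z):
    c,d=ray(p,uv);return c+d*(z-c[2])/d[2]
def atd(p,uv):
    c,d=ray(p,uv);u,v=int(round(uv[0])),int(round(uv[1]));return c+d*float(p['depth'][v,u])
def proj(p,X):
    K=np.array([[p['fx'],0,p['cx']],[0,p['fy'],p['cy']],[0,0,1.]])
    R,c=c2w(p);rv=cv2.Rodrigues(R.T)[0]
    return cv2.projectPoints(np.array(X,float).reshape(-1,3),rv,-R.T@c,K,np.array(p['dist_coeffs'],float))[0][:,0]
def at(p,n):
    r=cams.place_of(p,n)
    return [(np.array(x['at'])*[560,420],x['p']) for x in r[:2]]
E
python3 - <<'E'
from h import *
print(ctrl.get_obs(), ctrl.hold_point_z)
Z=dict(jig=0,boss=.064,pin_knob=.079,stand=0,tape_roll=0,sanding_block=0,whetstone=0,pin_center=.053,bar_mid=.03)
for n in ['scene','side','wrist']:
    p=snap(n,n+'0')
    for k in Z:
        for uv,s in at(p,k)[:1]:
            print(n,k,uv.round(1),round(s,2),onz(p,uv,Z[k]).round(4), c2w(p)[1].round(2) if k=='jig' else '')
E
```

```text
pics
{'time_s': 0.0, 'qpos': array([ 1.22941444e+00,  3.00484003e-01,  1.52160585e+00,  1.34667397e-05,
        1.32066555e+00, -6.66363922e-02]), 'joint_vel': array([-1.15336027e-04, -1.10311707e-03, -1.54185249e-03, -7.90403195e-06,
       -1.15173567e-03,  2.19364706e-04]), 'tau': array([ 1.75402347e-04, -5.31805980e+01, -3.52741742e+01,  7.08656665e-02,
        2.43156654e-02, -8.48832906e-05]), 'ee_pos': array([0.14913253, 0.52908013, 0.17106879]), 'eef_rot': array([-3.14043335e+00, -9.04388699e-05,  2.86684377e+00]), 'force': array([ 0.56329609,  0.07013562, -0.10919536]), 'moment': array([0.00961266, 0.01809221, 0.03692382]), 'grip_width': 0.09391184026691816} -0.0188
scene jig [279.8 207.5] 0.82 [0.6142 0.0975 0.    ] [-0.45 -0.66  0.82]
scene boss [290.9 194. ] 0.72 [0.6111 0.0562 0.064 ] 
scene pin_knob [177.7 189.6] 0.48 [0.4111 0.3156 0.079 ] 
scene stand [182.  213.3] 0.94 [0.4116 0.3084 0.    ] 
scene tape_roll [277.2 258.6] 0.66 [ 0.4073 -0.0448  0.    ] 
scene sanding_block [229.8 238. ] 0.95 [0.4023 0.114  0.    ] 
scene whetstone [329.  301.1] 0.74 [ 0.3503 -0.2383  0.    ] 
scene pin_center [177.6 187.6] 0.71 [0.4493 0.3585 0.053 ] 
scene bar_mid [276.9 200.2] 0.56 [0.6032 0.1006 0.03  ] 
side jig [315.5 208.9] 0.62 [0.6175 0.0965 0.    ] [ 0.2  -0.73  0.61]
side boss [320.6 193.9] 0.63 [0.6157 0.0685 0.064 ] 
side pin_knob [219.7 160. ] 0.53 [0.4146 0.3277 0.079 ] 
side stand [223.1 181.7] 0.92 [0.4208 0.3372 0.    ] 
side tape_roll [260.8 256.7] 0.68 [ 0.4133 -0.039   0.    ] 
side sanding_block [233.4 223.6] 0.62 [0.3903 0.1123 0.    ] 
side whetstone [266.5 331.6] 0.89 [ 0.3523 -0.2491  0.    ] 
side pin_center [220.  164.7] 0.43 [0.4186 0.3487 0.053 ] 
side bar_mid [313.8 197.6] 0.78 [0.6164 0.1078 0.03  ] 
wrist pin_knob [180.8 402.8] 0.31 [0.345  0.3617 0.079 ] 
wrist stand [180.4 407.1] 0.72 [0.4235 0.3091 0.    ]
```

View pictures.

View pics/scene0.png

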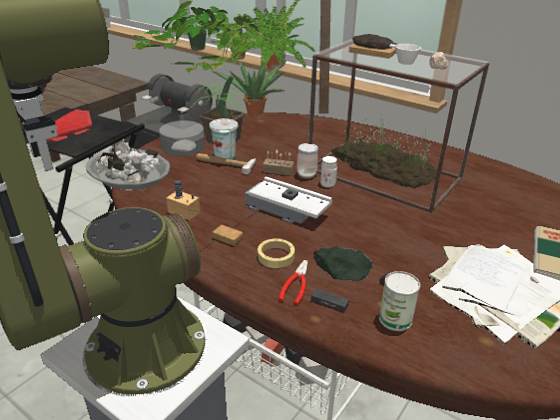

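View pics/side0.png

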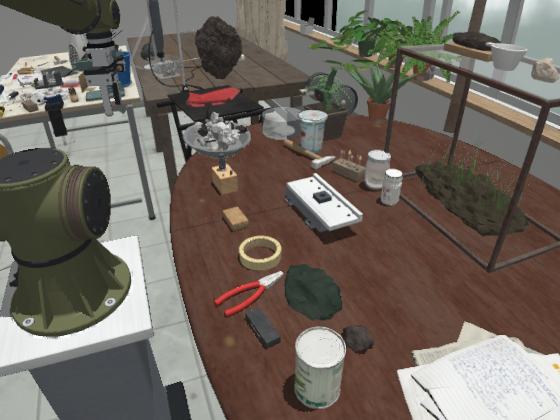

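View pics/wrist0.png

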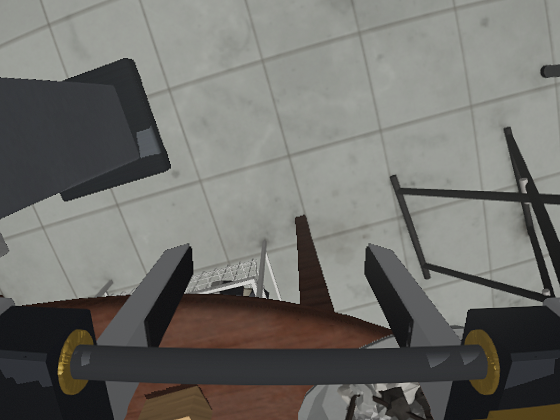

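```bash
python3 - <<'E'
from h import *
ims=[]
for n in ['scene','side']:
    p=snap(n)
    im=p['image'][:,:,::-1]
    c=(150,140,350,260) if n=='scene' else (190,130,390,250)
    ims.append(cv2.resize(im[c[1]:c[3],c[0]:c[2]],None,fx=4,fy=4,interpolation=cv2.INTER_CUBIC))
    cv2.imwrite('pics/z_%s.png'%n,ims[-1])
    # table top plane points from depth
    H,W=p['depth'].shape
    R,cc=c2w(p)
    K=np.array([[p['fx'],0,p['cx']],[0,p['fy'],p['cy']],[0,0,1.]])
    uu,vv=np.meshgrid(np.arange(W),np.arange(H))
    q=cv2.undistortPoints(np.stack([uu,vv],-1).reshape(-1,1,2).astype(float),K,np.array(p['dist_coeffs'],float))[:,0]
    X=(np.c_[q,np.ones(len(q))]*p['depth'].reshape(-1,1))@R.T+cc
    X=X[p['depth'].ravel()>0]
    m=(X[:,2]>.046)&(X[:,2]<.058)&(np.abs(X[:,0]-.62)<.12)&(np.abs(X[:,1]-.08)<.2)
    r=cv2.minAreaRect(X[m][:,:2].astype(np.float32));print(n,m.sum(),r)
    m=(X[:,2]>.04)&(X[:,2]<.056)&(np.abs(X[:,0]-.43)<.07)&(np.abs(X[:,1]-.33)<.08)
    if m.sum()>5:
        print('stand',m.sum(),cv2.minAreaRect(X[m][:,:2].astype(np.float32)),X[m].mean(0))
    m=(X[:,2]>.08)&(X[:,2]<.12)&(np.abs(X[:,0]-.43)<.07)&(np.abs(X[:,1]-.33)<.08)
    print('knob',m.sum(),X[m].mean(0),X[m].max(0))
    m=(X[:,2]>.03)&(np.abs(X[:,0]-.4)<.3)&(X[:,1]>.41)&(X[:,1]<.9)
    print('left stuff',m.sum(),X[m].min(0),X[m].max(0))
p=snap('wrist');R,c=c2w(p);print(c,R)
E
```

```text
scene 1271 ((0.6151189208030701, 0.06685830652713776), (0.10043233633041382, 0.2348300963640213), 4.317278861999512)
stand 299 ((0.41971221566200256, 0.30787238478660583), (0.05579214170575142, 0.08514668792486191), 6.020707130432129) [0.41355321 0.29958325 0.05012602]
knob 67 [0.41595825 0.31684405 0.09309078] [0.42671717 0.32819697 0.10448374]
left stuff 4577 [0.10008096 0.41016627 0.03004284] [0.69999481 0.76885639 0.45554922]
side 1627 ((0.616449773311615, 0.06348597258329391), (0.09244368970394135, 0.233876571059227), 4.203943729400635)
stand 254 ((0.4193636476993561, 0.3068700432777405), (0.051623035222291946, 0.08428239822387695), 5.698403835296631) [0.41690733 0.29414603 0.05011012]
knob 62 [0.41627798 0.31394901 0.09307006] [0.42686231 0.32953437 0.10224863]
left stuff 4492 [0.10020355 0.41003674 0.03004557] [0.69997679 0.74139094 0.51933262]
[0.07015026 0.55095367 0.38435327] [[ 0.27214407  0.92244552  0.27391945]
 [ 0.96225565 -0.26126715 -0.07618099]
 [ 0.00129334  0.28431274 -0.95873072]]
```

View pics/z_scene.png

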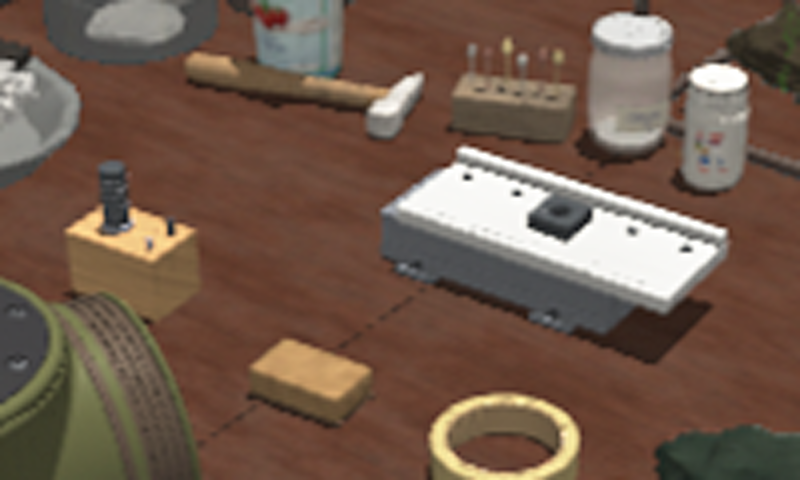

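View pics/z_side.png

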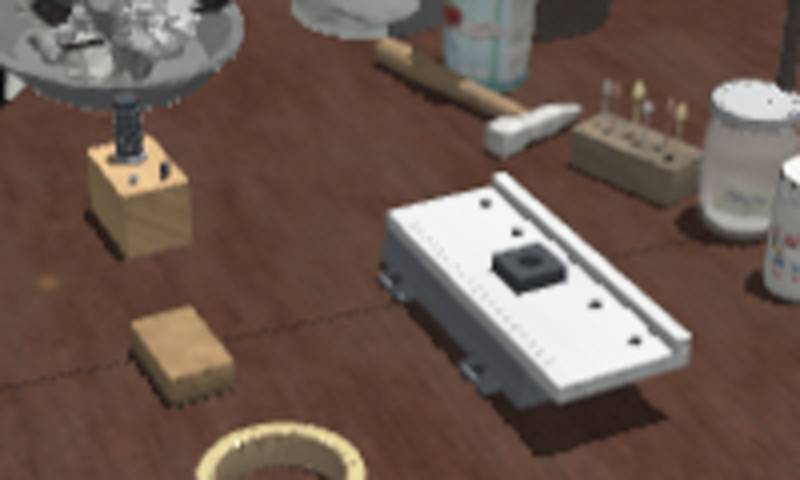

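```bash
cat >> h.py <<'E'
def cloud(p):
    H,W=p['depth'].shape
    R,cc=c2w(p)
    K=np.array([[p['fx'],0,p['cx']],[0,p['fy'],p['cy']],[0,0,1.]])
    uu,vv=np.meshgrid(np.arange(W),np.arange(H))
    q=cv2.undistortPoints(np.stack([uu,vv],-1).reshape(-1,1,2).astype(float),K,np.array(p['dist_coeffs'],float))[:,0]
    X=(np.c_[q,np.ones(len(q))]*p['depth'].reshape(-1,1))@R.T+cc
    X[p['depth'].ravel()<=0]=np.nan
    return X.reshape(H,W,3)
E
python3 - <<'E'
from h import *
a=[cloud(snap(n)).reshape(-1,3) for n in ['scene','side']]
X=np.vstack(a);X=X[np.isfinite(X[:,0])]
for y in np.arange(.35,.8,.05):
    print('%.2f'%y,[ (lambda m: '%.2f'%X[m,2].max() if m.sum() else '--')((abs(X[:,0]-x)<.025)&(abs(X[:,1]-y)<.025)&(X[:,2]<.6)) for x in np.arange(.1,.8,.05)])
print('jars')
for y in np.arange(-.2,.35,.05):
    print('%.2f'%y,[ (lambda m: '%.2f'%X[m,2].max() if m.sum() else '--')((abs(X[:,0]-x)<.025)&(abs(X[:,1]-y)<.025)&(X[:,2]<.6)) for x in np.arange(.3,.95,.05)])
E
```

```text
0.35 ['0.50', '0.53', '-0.75', '-0.00', '0.00', '0.00', '0.10', '0.05', '0.01', '0.01', '0.01', '0.01', '0.03', '0.03']
0.40 ['0.47', '0.52', '-0.75', '-0.75', '0.00', '0.00', '0.00', '0.00', '0.00', '0.00', '0.00', '0.01', '0.12', '0.13']
0.45 ['0.46', '0.52', '0.52', '-0.75', '0.00', '0.00', '0.01', '0.04', '0.04', '0.01', '0.01', '0.00', '0.13', '0.13']
0.50 ['0.44', '0.45', '0.51', '-0.75', '-0.00', '0.00', '0.04', '0.08', '0.09', '0.05', '0.01', '0.01', '0.03', '0.13']
0.55 ['0.43', '0.37', '0.50', '-0.75', '--', '0.04', '0.07', '0.10', '0.10', '0.07', '0.04', '0.08', '0.08', '0.08']
0.60 ['-0.75', '0.35', '0.35', '-0.75', '--', '0.04', '0.09', '0.12', '0.12', '0.07', '0.05', '0.08', '0.08', '0.08']
0.65 ['-0.75', '-0.75', '-0.75', '-0.75', '--', '0.04', '0.09', '0.14', '0.09', '0.07', '0.04', '0.08', '0.08', '0.08']
0.70 ['-0.75', '-0.75', '-0.75', '-0.75', '--', '0.04', '0.08', '0.08', '0.09', '0.04', '0.03', '0.01', '0.08', '0.08']
0.75 ['-0.75', '-0.75', '-0.75', '-0.75', '--', '--', '0.04', '0.04', '0.04', '--', '0.00', '0.01', '0.00', '0.00']
jars
-0.20 ['0.02', '0.02', '0
[... 490 characters left out ...]
'0.00', '0.00', '0.00', '0.40', '0.40']
0.05 ['0.00', '0.00', '0.01', '0.01', '0.01', '0.06', '0.07', '0.07', '0.00', '0.00', '0.10', '0.40', '0.40']
0.10 ['0.00', '0.02', '0.03', '0.00', '0.01', '0.06', '0.07', '0.07', '0.00', '0.00', '0.11', '0.40', '0.40']
0.15 ['0.00', '0.03', '0.03', '0.01', '0.00', '0.06', '0.06', '0.07', '0.00', '0.00', '0.11', '0.40', '0.40']
0.20 ['0.00', '0.00', '0.01', '0.01', '0.00', '0.05', '0.06', '0.06', '0.00', '0.00', '0.10', '0.11', '-0.00']
0.25 ['0.00', '0.00', '0.06', '0.07', '0.00', '0.01', '0.01', '0.01', '0.00', '0.04', '0.08', '0.00', '0.00']
0.30 ['0.00', '0.00', '0.11', '0.10', '0.01', '0.01', '0.01', '0.01', '0.03', '0.04', '0.07', '0.00', '0.01']
```

Call:
{"api": "servo_tool", "payload": {
  "rows": [
    [0.034, -0.026, 0.02, 0, 0, 0.04, 1],
    [0.067, -0.052, 0.04, 0, 0, 0.09, 1],
    [0.1, -0.079, 0.06, 0, 0, 0.13, 1],
    [0.134, -0.105, 0.08, 0, 0, 0.17, 1],
    [0.168, -0.131, 0.08, 0, 0, 0.22, 1],
    [0.2, -0.157, 0.08, 0, 0, 0.26, 1],
    [0.235, -0.184, 0.08, 0, 0, 0.3, 1],
    [0.269, -0.21, 0.08, 0, 0, 0.349, 1]
  ],
  "newtons": 20
}}

```text
time_s: 2.42
ee_pos: [0.4003, 0.3326, 0.252]
eef_rot: [3.141, 0.001, -3.065]
force: [0.4, 0.9, 0.5]
grip_width: 0.0936
```

Call:
{"api": "servo_tool", "payload": {
  "rows": [
    [0.04, -0.03, 0, 0, 0, 0, 1],
    [0.04, -0.03, 0, 0, 0, 0, 1],
    [0.04, -0.03, 0, 0, 0, 0, 1],
    [0.04, -0.03, 0, 0, 0, 0, 1],
    [0.04, -0.03, 0, 0, 0, 0, 1],
    [0.04, -0.03, 0, 0, 0, 0, 1],
    [0.04, -0.03, 0, 0, 0, 0, 1],
    [0.04, -0.03, 0, 0, 0, 0, 1]
  ]
}}

```text
time_s: 3.08
ee_pos: [0.4397, 0.3033, 0.2522]
eef_rot: [3.141, 0.001, -3.064]
force: [-0.1, 0.0, 0.1]
grip_width: 0.0939
```

```bash
python3 - <<'E'
from h import *
p=snap('wrist','w1');print(p['obs']['ee_pos'],p['obs']['qpos'].round(2))
Z=dict(pin_knob=.079,stand=0,pin_center=.053,pin_tip=.004)
for k in Z:
    for uv,s in at(p,k)[:1]: print(k,uv.round(1),round(s,2),onz(p,uv,Z[k]).round(4))
X=cloud(p).reshape(-1,3)
m=(X[:,2]>.098)&(X[:,2]<.106)&(abs(X[:,0]-.418)<.03)&(abs(X[:,1]-.319)<.03)
print(m.sum(),X[m].mean(0),X[m].min(0),X[m].max(0))
m=(X[:,2]>.046)&(X[:,2]<.0535)&(abs(X[:,0]-.42)<.06)&(abs(X[:,1]-.31)<.07)
print(cv2.minAreaRect(X[m][:,:2].astype(np.float32)))
E
```

```text
[0.43974975 0.30327328 0.25219987] [ 0.54  0.21  1.44  0.    1.48 -1.11]
pin_knob [297.3 163.7] 0.74 [0.422  0.3219 0.079 ]
stand [281.5 153.7] 0.69 [0.4237 0.3057 0.    ]
pin_center [294.  155.5] 0.81 [0.4171 0.319  0.053 ]
pin_tip [133.6 124.5] 0.3 [0.3992 0.1146 0.004 ]
279 [0.41898031 0.32036271 0.10160558] [0.40979682 0.31086913 0.09804521] [0.4281183  0.32974739 0.10363441]
((0.420470654964447, 0.3084443211555481), (0.04968688264489174, 0.08005564659833908), 5.439702987670898)
```

View pics/w1.png

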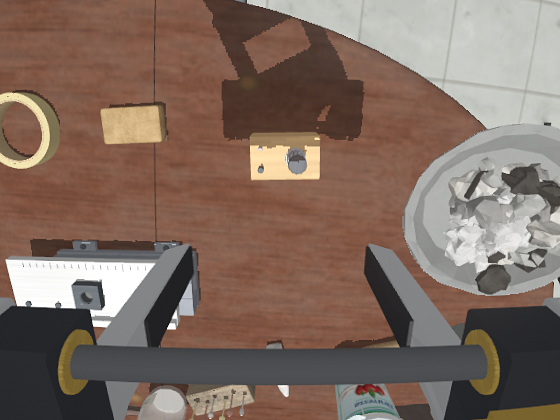

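Call:
{"api": "servo_tool", "payload": {
  "rows": [
    [-0.005, 0.004, -0.02, 0, 0, 0, -0.15],
    [-0.01, 0.009, -0.04, 0, 0, 0, -0.15],
    [-0.015, 0.013, -0.06, 0, 0, 0, -0.15],
    [-0.0205, 0.017, -0.08, 0, 0, 0, -0.15],
    [-0.0205, 0.017, -0.1, 0, 0, 0, -0.15],
    [-0.0205, 0.017, -0.12, 0, 0, 0, -0.15],
    [-0.0205, 0.017, -0.12, 0, 0, 0, -0.15],
    [-0.0205, 0.017, -0.12, 0, 0, 0, -0.15]
  ]
}}

```text
time_s: 4.0
ee_pos: [0.4196, 0.3196, 0.132]
eef_rot: [-3.141, -0.0, -3.065]
force: [0.1, -0.4, -0.0]
grip_width: 0.0444
```

```bash
python3 - <<'E'
from h import *
p=snap('wrist','w2');print(p['obs']['ee_pos'],p['obs']['grip_width'])
X=cloud(p).reshape(-1,3)
m=(X[:,2]>.096)&(X[:,2]<.106)&(abs(X[:,0]-.418)<.015)&(abs(X[:,1]-.319)<.015)
print(m.sum(),X[m].mean(0),X[m].min(0),X[m].max(0))
E
```

```text
[0.41955365 0.31961283 0.13199689] 0.04443514135342007
594 [0.41782478 0.32017168 0.10126633] [0.4089693  0.31048647 0.09603676] [0.42850336 0.3300449  0.1034533 ]
```

View pics/w2.png

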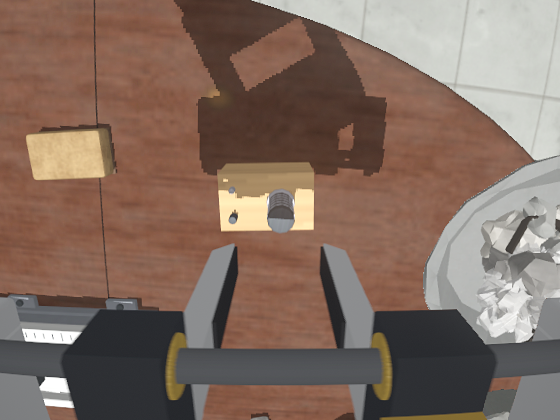

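Call:
{"api": "servo_tool", "payload": {
  "rows": [
    [-0.0005, 0.0005, -0.02, 0, 0, 0, -0.15],
    [-0.0005, 0.0005, -0.04, 0, 0, 0, -0.15],
    [-0.0005, 0.0005, -0.055, 0, 0, 0, -0.15],
    [-0.0005, 0.0005, -0.066, 0, 0, 0, -0.15],
    [-0.0005, 0.0005, -0.066, 0, 0, 0, -0.15],
    [-0.0005, 0.0005, -0.066, 0, 0, 0, -0.15],
    [-0.0005, 0.0005, -0.066, 0, 0, 0, -1],
    [-0.0005, 0.0005, -0.066, 0, 0, 0, -1]
  ],
  "newtons": 25
}}

```text
time_s: 4.72
ee_pos: [0.4201, 0.3208, 0.0682]
eef_rot: [3.14, 0.003, -3.065]
force: [1.0, 0.5, 0.5]
grip_width: 0.0296
```

Call:
{"api": "servo_tool", "payload": {
  "rows": [
    [0, 0, 0, 0, 0, 0, -1],
    [0, 0, 0, 0, 0, 0, -1],
    [0, 0, 0, 0, 0, 0, -1],
    [0, 0, 0, 0, 0, 0, -1],
    [0, 0, 0, 0, 0, 0, -1],
    [0, 0, 0, 0, 0, 0, -1],
    [0, 0, 0, 0, 0, 0, -1],
    [0, 0, 0, 0, 0, 0, -1]
  ]
}}

```text
time_s: 5.38
ee_pos: [0.4206, 0.3208, 0.069]
eef_rot: [3.14, 0.004, -3.065]
force: [0.5, -2.7, 7.0]
grip_width: 0.0001
```

```bash
python3 - <<'E'
from h import *
p=snap('wrist','w3');print(ctrl.get_obs())
p=snap('side','s3'); im=p['image'][:,:,::-1]
cv2.imwrite('pics/s3z.png',cv2.resize(im[80:250,130:330],None,fx=3.5,fy=3.5,interpolation=cv2.INTER_CUBIC))
E
```

```text
{'time_s': 5.4333, 'qpos': array([ 5.82536071e-01,  3.60101439e-01,  1.69566614e+00, -4.09915065e-04,
        1.08126968e+00, -1.06429500e+00]), 'joint_vel': array([-0.0001571 ,  0.00137083, -0.00014101,  0.00126364,  0.00122103,
       -0.00032578]), 'tau': array([ 9.69410799e-01, -4.94537294e+01, -2.96807331e+01,  4.85287048e-01,
       -3.45797902e-01,  3.54383024e-03]), 'ee_pos': array([0.42058599, 0.32077846, 0.06895984]), 'eef_rot': array([ 3.13969986,  0.00415935, -3.06536993]), 'force': array([-0.32303538, -2.22645542,  6.05710049]), 'moment': array([-0.42713484,  0.05129626,  0.00638411]), 'grip_width': 0.0005089899725025986}
```

View pics/w3.png

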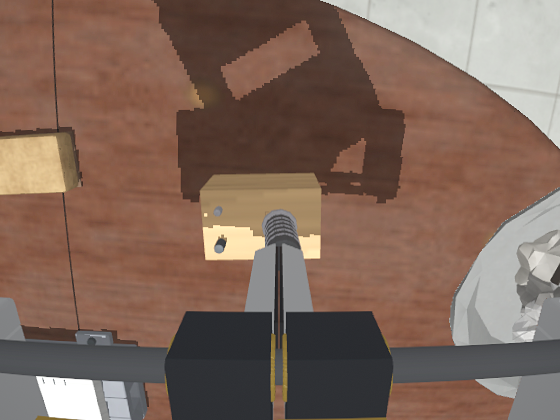

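View pics/s3z.png

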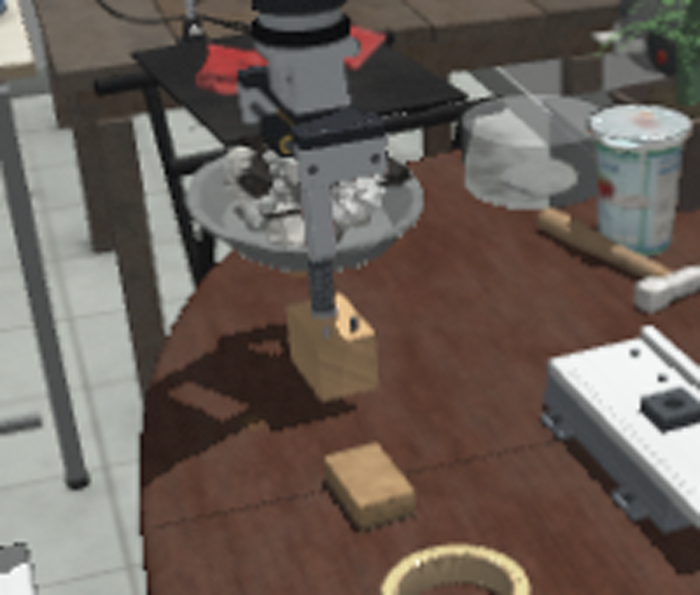

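```bash
python3 - <<'E'
from h import *
p=snap('wrist')
X0=np.array(p['obs']['ee_pos']);print(X0)
for z in [0,.0188,.04,.06]: print(z,proj(p,X0+[0,0,z]))
print(proj(p,[.4185,.3203,.102]),proj(p,[.4185,.3203,.056]))
C=cloud(p)
for v in range(200,330,8): print(v,[C[v,u].round(3).tolist() for u in (265,280,295)])
Y=[]
for n in ['side','scene']:
    q=snap(n); Xs=cloud(q).reshape(-1,3)
    m=(abs(Xs[:,0]-.42)<.05)&(abs(Xs[:,1]-.32)<.05)&(Xs[:,2]>.055)
    for z in np.arange(.06,.2,.01):
        k=m&(abs(Xs[:,2]-z)<.005)
        if k.sum(): print(n,'%.2f'%z,k.sum(),Xs[k].min(0).round(3),Xs[k].max(0).round(3))
E
```

```text
[0.42058174 0.3208025  0.0689756 ]
0 [[279.67422314 235.92765592]]
0.0188 [[279.8738018  247.71957588]]
0.04 [[280.14350437 263.66954939]]
0.06 [[280.45527713 282.12914425]]
[[279.42085386 254.50947858]] [[279.0392489  225.82610114]]
200 [[0.403, 0.31, 0.051], [0.402, 0.32, 0.051], [0.401, 0.33, 0.051]]
208 [[0.408, 0.31, 0.052], [0.407, 0.32, 0.052], [0.407, 0.33, 0.051]]
216 [[0.412, 0.311, 0.057], [0.41, 0.32, 0.062], [0.412, 0.331, 0.052]]
224 [[0.418, 0.311, 0.057], [0.409, 0.32, 0.08], [0.416, 0.331, 0.056]]
232 [[0.417, 0.311, 0.073], [0.41, 0.32, 0.09], [0.413, 0.329, 0.081]]
240 [[0.419, 0.312, 0.083], [0.41, 0.32, 0.102], [0.411, 0.328, 0.098]]
248 [[0.412, 0.312, 0.109], [0.413, 0.32, 0.107], [0.411, 0.328, 0.11]]
256 [[0.412, 0.313, 0.119], [0.413, 0.32, 0.116], [0.411, 0.327, 0.119]]
264 [[0.412, 0.313, 0.129], [0.413, 0.32, 0.125], [0.411, 0.327, 0.128]]
272 [[0.412, 0.313, 0.137], [0.413, 0.32, 0.133], [0.411, 0.326, 0.137]]
280 [[0.412, 0.313, 0.143], [0.413, 0.32, 0.14], [0.411, 0.326, 0.144]]
288 [[0.412, 0.314, 0.151], [0.413, 0.32, 0.148], [0.411, 0.326, 0.151]]
2
[... 1109 characters left out ...]
cene 0.08 22 [0.407 0.31  0.075] [0.424 0.329 0.085]
scene 0.09 24 [0.405 0.312 0.085] [0.426 0.326 0.095]
scene 0.10 23 [0.408 0.31  0.095] [0.425 0.329 0.105]
scene 0.11 21 [0.409 0.308 0.107] [0.43  0.333 0.115]
scene 0.12 36 [0.407 0.305 0.115] [0.432 0.331 0.125]
scene 0.13 32 [0.411 0.303 0.125] [0.431 0.333 0.135]
scene 0.14 34 [0.409 0.305 0.135] [0.433 0.339 0.145]
scene 0.15 34 [0.409 0.303 0.145] [0.43  0.332 0.154]
scene 0.16 34 [0.41  0.304 0.156] [0.431 0.333 0.165]
scene 0.17 36 [0.409 0.303 0.165] [0.433 0.331 0.175]
scene 0.18 37 [0.409 0.304 0.176] [0.432 0.333 0.184]
scene 0.19 20 [0.409 0.304 0.185] [0.431 0.333 0.192]
scene 0.20 16 [0.391 0.295 0.196] [0.436 0.316 0.205]
```

Call:
{"api": "servo_tool", "payload": {
  "rows": [
    [0, 0, 0.01, 0, 0, 0, -1],
    [0, 0, 0.025, 0, 0, 0, -1],
    [0, 0, 0.04, 0, 0, 0, -1],
    [0, 0, 0.05, 0, 0, 0, -0.3],
    [0, 0, 0.05, 0, 0, 0, -0.3],
    [0, 0, 0.05, 0, 0, 0, -0.3],
    [0, 0, 0.05, 0, 0, 0, -0.3],
    [0, 0, 0.05, 0, 0, 0, -0.3]
  ]
}}

```text
time_s: 6.3
ee_pos: [0.4202, 0.3205, 0.1181]
eef_rot: [3.14, 0.003, -3.065]
force: [-0.7, -0.2, -0.3]
grip_width: 0.0301
```

```bash
python3 - <<'E'
from h import *
p=snap('wrist','w4');o=p['obs'];print(o['ee_pos'],o['grip_width'],o['force'].round(1),o['qpos'])
C=cloud(p).reshape(-1,3)
m=(abs(C[:,0]-.42)<.02)&(abs(C[:,1]-.32)<.06)&(C[:,2]>.106)
for z in np.arange(.105,.2,.01):
    k=m&(abs(C[:,2]-z)<.005)
    if k.sum(): print('w %.3f'%z,k.sum(),C[k].min(0).round(3),C[k].max(0).round(3))
for n in ['side','scene']:
    q=snap(n,n+'4'); Xs=cloud(q).reshape(-1,3)
    m=(abs(Xs[:,0]-.42)<.04)&(abs(Xs[:,1]-.32)<.05)&(Xs[:,2]>.055)
    for z in np.arange(.06,.2,.01):
        k=m&(abs(Xs[:,2]-z)<.005)
        if k.sum(): print(n,'%.2f'%z,k.sum(),Xs[k].min(0).round(3),Xs[k].max(0).round(3))
im=cv2.imread('pics/side4.png')
cv2.imwrite('pics/s4z.png',cv2.resize(im[80:250,130:330],None,fx=3.5,fy=3.5,interpolation=cv2.INTER_CUBIC))
E
```

```text
[0.4202298  0.32053615 0.11812345] 0.030118310444869213 [-0.7 -0.2 -0.3] [ 5.82524531e-01  3.01073276e-01  1.64920548e+00 -3.91044395e-04
  1.18817704e+00 -1.06438333e+00]
w 0.155 235 [0.409 0.293 0.15 ] [0.43  0.345 0.16 ]
w 0.165 500 [0.409 0.292 0.16 ] [0.43  0.346 0.17 ]
w 0.175 595 [0.409 0.292 0.17 ] [0.43  0.346 0.18 ]
w 0.185 716 [0.409 0.292 0.18 ] [0.43  0.346 0.19 ]
w 0.195 839 [0.409 0.292 0.19 ] [0.43  0.346 0.2  ]
side 0.06 37 [0.408 0.275 0.055] [0.444 0.322 0.065]
side 0.07 24 [0.408 0.28  0.065] [0.435 0.32  0.075]
side 0.08 22 [0.408 0.308 0.075] [0.427 0.319 0.085]
side 0.09 21 [0.408 0.307 0.085] [0.426 0.32  0.095]
side 0.10 29 [0.408 0.308 0.095] [0.427 0.327 0.102]
side 0.15 10 [0.409 0.299 0.151] [0.429 0.342 0.154]
side 0.16 33 [0.408 0.289 0.156] [0.431 0.343 0.165]
side 0.17 38 [0.408 0.286 0.165] [0.431 0.347 0.175]
side 0.18 44 [0.407 0.288 0.175] [0.429 0.344 0.185]
side 0.19 41 [0.407 0.288 0.185] [0.43  0.343 0.195]
side 0.20 45 [0.408 0.287 0.195] [0.431 0.347 0.205]
scene 0.06 48 [0.4   0.275 0.055] [0.442 0.326 0.065]
scene 0.07 19 [0.408 0.308 0.065] [0.425 0.322 0.074]
scene 0.08 23 [0.407 0.309 0.075] [0.429 0.33  0.084]
scene 0.09 23 [0.408 0.307 0.085] [0.427 0.327 0.095]
scene 0.10 28 [0.408 0.31  0.095] [0.426 0.331 0.105]
scene 0.11 2 [0.411 0.31  0.105] [0.414 0.318 0.106]
scene 0.15 6 [0.412 0.306 0.15 ] [0.431 0.341 0.155]
scene 0.16 39 [0.408 0.289 0.156] [0.435 0.345 0.165]
scene 0.17 46 [0.408 0.288 0.165] [0.434 0.349 0.175]
scene 0.18 48 [0.406 0.289 0.175] [0.434 0.351 0.185]
scene 0.19 45 [0.41  0.288 0.185] [0.432 0.346 0.195]
scene 0.20 53 [0.407 0.289 0.195] [0.432 0.349 0.205]
```

View pics/s4z.png

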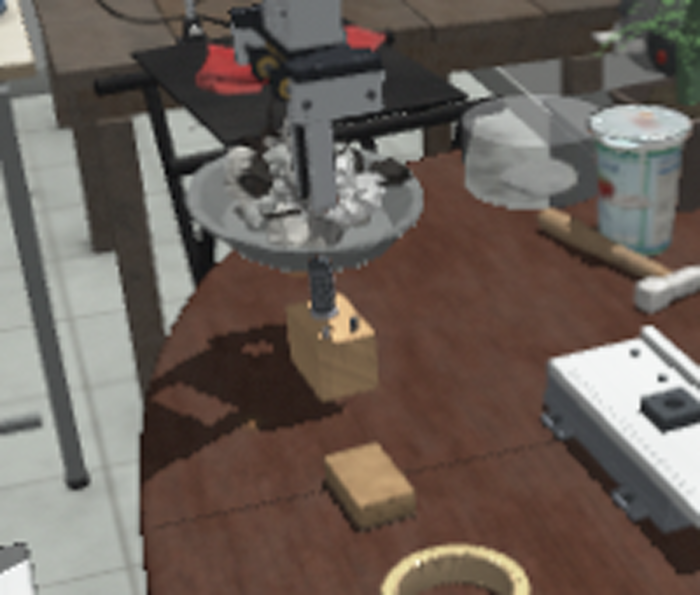

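View pics/w4.png

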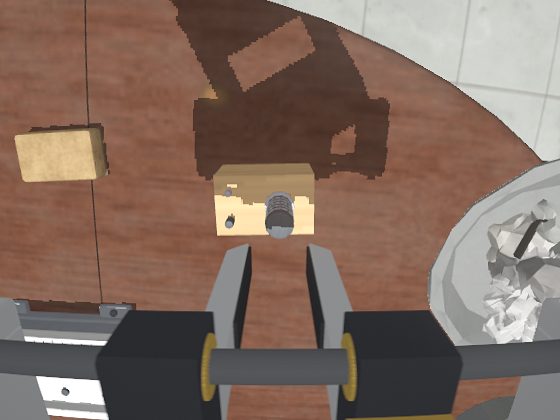

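Call:
{"api": "servo_tool", "payload": {
  "rows": [
    [-0.001, 0, -0.02, 0, 0, 0, -0.25],
    [-0.001, 0, -0.04, 0, 0, 0, -0.25],
    [-0.001, 0, -0.06, 0, 0, 0, -0.25],
    [-0.001, 0, -0.075, 0, 0, 0, -0.25],
    [-0.001, 0, -0.0855, 0, 0, 0, -0.25],
    [-0.001, 0, -0.0855, 0, 0, 0, -0.25],
    [-0.001, 0, -0.0855, 0, 0, 0, -0.25],
    [-0.001, 0, -0.0855, 0, 0, 0, -0.25]
  ]
}}

```text
time_s: 7.12
ee_pos: [0.4199, 0.3209, 0.0338]
eef_rot: [3.14, 0.004, -3.065]
force: [-0.4, -0.7, -0.1]
grip_width: 0.0351
```

Call:
{"api": "servo_tool", "payload": {
  "rows": [
    [0, 0, 0, 0, 0, 0, -1],
    [0, 0, 0, 0, 0, 0, -1],
    [0, 0, 0, 0, 0, 0, -1],
    [0, 0, 0, 0, 0, 0, -1],
    [0, 0, 0, 0, 0, 0, -1],
    [0, 0, 0, 0, 0, 0, -1],
    [0, 0, 0, 0, 0, 0, -1],
    [0, 0, 0, 0, 0, 0, -1]
  ],
  "newtons": 25
}}

```text
time_s: 7.78
ee_pos: [0.4202, 0.3212, 0.0345]
eef_rot: [3.139, 0.005, -3.065]
force: [-0.8, -1.3, 6.4]
grip_width: 0.0193
```

```bash
python3 - <<'E'
from h import *
p=snap('wrist','w5');o=p['obs'];print(o['ee_pos'],o['grip_width'],o['force'].round(1))
p=snap('side','side5')
im=cv2.imread('pics/side5.png')
cv2.imwrite('pics/s5z.png',cv2.resize(im[80:250,130:330],None,fx=3.5,fy=3.5,interpolation=cv2.INTER_CUBIC))
E
```

```text
[0.42022585 0.32119157 0.03450992] 0.019341069675950708 [-0.8 -1.3  6.4]
```

View pics/s5z.png

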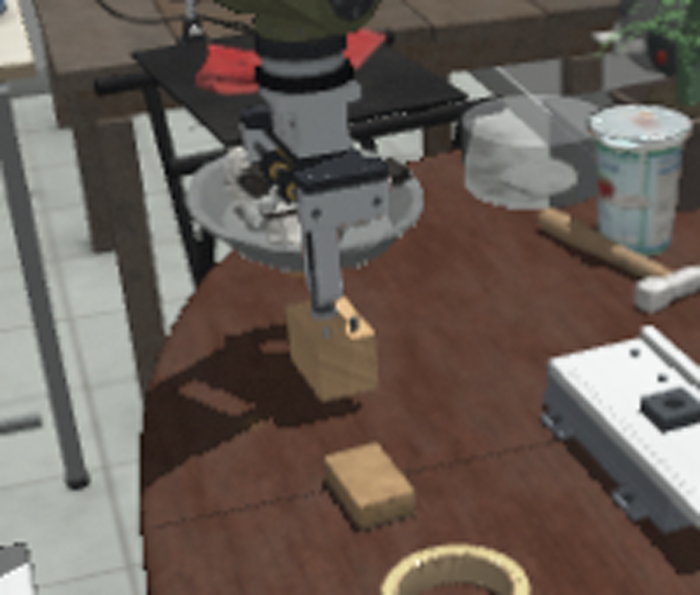

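Call:
{"api": "servo_tool", "payload": {
  "rows": [
    [0, 0, 0.01, 0, 0, 0, -1],
    [0, 0, 0.023, 0, 0, 0, -1],
    [0, 0, 0.037, 0, 0, 0, -1],
    [0, 0, 0.051, 0, 0, 0, -1],
    [0, 0, 0.066, 0, 0, 0, -1],
    [0, 0, 0.08, 0, 0, 0, -1],
    [0, 0, 0.095, 0, 0, 0, -1],
    [0, 0, 0.095, 0, 0, 0, -1]
  ]
}}

```text
time_s: 8.55
ee_pos: [0.4212, 0.3218, 0.1327]
eef_rot: [3.137, 0.009, -3.065]
force: [0.5, 0.4, -0.9]
grip_width: 0.0193
```

```bash
python3 - <<'E'
from h import *
p=snap('wrist','w6');o=p['obs'];print(o['ee_pos'],o['grip_width'],o['force'].round(1),o['moment'].round(2))
for n in ['side','scene']:
    q=snap(n,n+'6'); Xs=cloud(q).reshape(-1,3)
    m=(abs(Xs[:,0]-.42)<.04)&(abs(Xs[:,1]-.32)<.05)&(Xs[:,2]>.06)
    for z in np.arange(.07,.2,.01):
        k=m&(abs(Xs[:,2]-z)<.005)
        if k.sum(): print(n,'%.2f'%z,k.sum(),Xs[k].min(0).round(3),Xs[k].max(0).round(3))
im=cv2.imread('pics/side6.png')
cv2.imwrite('pics/s6z.png',cv2.resize(im[80:250,130:330],None,fx=3.5,fy=3.5,interpolation=cv2.INTER_CUBIC))
q=snap('side')
for nm in ['pin_tip','pin_center','pin_knob']: print(nm,at(q,nm))
# boss via wrist depth
C=cloud(p).reshape(-1,3)
m=(C[:,2]>.0625)&(C[:,2]<.067)&(abs(C[:,0]-.616)<.06)&(abs(C[:,1]-.065)<.06);print(m.sum())
E
```

```text
[0.42117181 0.32184189 0.13270253] 0.019282436471008274 [ 0.5  0.4 -0.9] [ 0.02 -0.05  0.01]
side 0.07 1 [0.435 0.281 0.065] [0.435 0.281 0.065]
side 0.10 3 [0.414 0.313 0.102] [0.421 0.318 0.105]
side 0.11 11 [0.413 0.312 0.106] [0.421 0.319 0.114]
side 0.12 15 [0.412 0.311 0.117] [0.422 0.32  0.124]
side 0.13 14 [0.413 0.312 0.125] [0.423 0.324 0.135]
side 0.14 14 [0.412 0.31  0.136] [0.424 0.321 0.145]
side 0.15 22 [0.407 0.306 0.148] [0.428 0.324 0.155]
side 0.16 19 [0.407 0.307 0.155] [0.424 0.319 0.164]
side 0.17 27 [0.408 0.296 0.165] [0.431 0.34  0.175]
side 0.18 37 [0.408 0.296 0.175] [0.429 0.339 0.185]
side 0.19 37 [0.408 0.294 0.185] [0.43  0.339 0.195]
scene 0.07 1 [0.429 0.277 0.066] [0.429 0.277 0.066]
scene 0.10 4 [0.415 0.315 0.102] [0.42  0.321 0.104]
scene 0.11 11 [0.412 0.315 0.107] [0.421 0.322 0.115]
scene 0.12 13 [0.413 0.314 0.115] [0.425 0.323 0.124]
scene 0.13 14 [0.409 0.312 0.127] [0.423 0.324 0.134]
scene 0.14 12 [0.411 0.314 0.135] [0.42  0.322 0.143]
scene 0.15 24 [0.407 0.307 0.145] [0.433 0.327 0.155]
scene 0.16 20 [0.408 0.309 0.155] [0.426 0.324 0.164]
scene 0.17 37 [0.408 0.298 0.165] [0.428 0.341 0.175]
scene 0.18 53 [0.409 0.295 0.175] [0.434 0.34  0.185]
scene 0.19 50 [0.406 0.296 0.185] [0.435 0.346 0.195]
pin_tip [(array([234.192, 223.314]), 0.69), (array([221.984, 158.298]), 0.4)]
pin_center [(array([218.176, 136.5  ]), 0.41)]
pin_knob [(array([220.416, 129.192]), 0.44), (array([319.48 , 196.896]), 0.4)]
30
```

View pics/s6z.png

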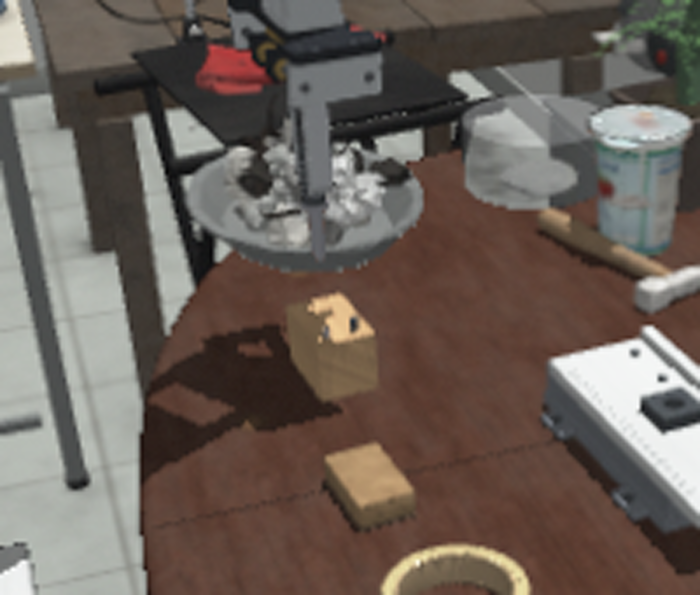

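View pics/w6.png

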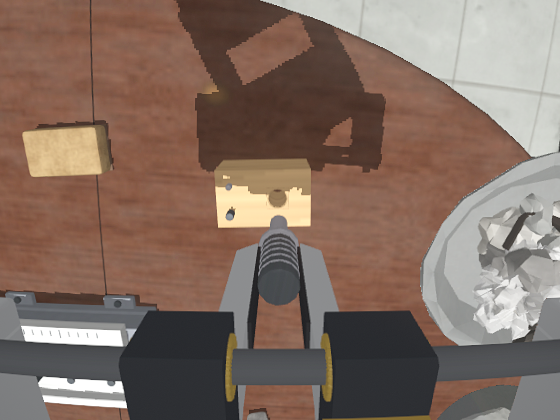

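Call:
{"api": "servo_tool", "payload": {
  "rows": [
    [0.025, -0.028, 0.005, 0, 0.001, 0, -1],
    [0.052, -0.056, 0.01, -0.001, 0.002, 0, -1],
    [0.08, -0.085, 0.01, -0.002, 0.004, 0, -1],
    [0.107, -0.114, 0.01, -0.002, 0.004, 0, -1],
    [0.134, -0.143, 0.01, -0.002, 0.004, 0, -1],
    [0.161, -0.172, 0.01, -0.002, 0.004, 0, -1],
    [0.188, -0.2, 0.01, -0.002, 0.004, 0, -1],
    [0.21, -0.225, 0.01, -0.002, 0.004, 0, -1]
  ]
}}

```text
time_s: 9.57
ee_pos: [0.6311, 0.0938, 0.1379]
eef_rot: [3.141, -0.001, -3.066]
force: [-0.1, 1.2, -1.1]
grip_width: 0.0194
```

Call:
{"api": "servo_tool", "payload": {
  "rows": [
    [0.015, -0.01, 0.005, 0, 0.003, 0, -1],
    [0.029, -0.02, 0.005, 0, 0.003, 0, -1],
    [0.029, -0.029, 0.005, 0, 0.003, 0, -1],
    [0.029, -0.029, 0.005, 0, 0.003, 0, -1],
    [0.029, -0.029, 0.005, 0, 0.003, 0, -1],
    [0.029, -0.029, 0.005, 0, 0.003, 0, -1],
    [0.029, -0.029, 0.005, 0, 0.003, 0, -1],
    [0.029, -0.029, 0.005, 0, 0.003, 0, -1]
  ]
}}

```text
time_s: 10.23
ee_pos: [0.6598, 0.0655, 0.1433]
eef_rot: [3.141, -0.003, -3.065]
force: [-0.5, -0.3, -0.4]
grip_width: 0.0195
```

```bash
python3 - <<'E'
from h import *
p=snap('wrist','w7');o=p['obs'];print(o['ee_pos'],o['eef_rot'],o['force'].round(1),o['moment'].round(2),o['qpos'].round(2))
C=cloud(p);np.save('w7.npy',C);C=C.reshape(-1,3)
m=(C[:,2]>.0615)&(C[:,2]<.067)&(abs(C[:,0]-.616)<.03)&(abs(C[:,1]-.065)<.03)
print(m.sum(),cv2.minAreaRect(C[m][:,:2].astype(np.float32)))
m=(C[:,2]>.049)&(C[:,2]<.056)&(abs(C[:,0]-.616)<.07)&(abs(C[:,1]-.065)<.15)
print(m.sum(),cv2.minAreaRect(C[m][:,:2].astype(np.float32)))
for k,z in (('boss',.064),('pin_tip',.112),('jig',0),('table',.052)):
    r=at(p,k); print(k,r, onz(p,r[0][0],z) if r else '')
E
```

```text
[0.65983953 0.06553587 0.14325508] [ 3.14119187 -0.00334926 -3.06519406] [-0.5 -0.3 -0.4] [ 0.01 -0.04  0.01] [ 0.04  0.58  1.19  0.    1.38 -1.6 ]
1633 ((0.618820071220398, 0.06461217999458313), (0.035462457686662674, 0.035836733877658844), 3.4454946517944336)
24406 ((0.6141982078552246, 0.06405478715896606), (0.08338592201471329, 0.2311646044254303), 3.950038433074951)
boss [(array([282.52 , 153.594]), 0.88)] [0.61873744 0.06507843 0.064     ]
pin_tip [(array([276.808, 221.382]), 0.7)] [0.66082865 0.06370327 0.112     ]
jig [] Traceback (most recent call last):
  File "<stdin>", line 9, in <module>
  File "h.py", line 29, in at
    r=cams.place_of(p,n)
ValueError: it knows: bar_mid, boss, jig, pin_center, pin_knob, pin_tip, sanding_block, stand, tape_roll, whetstone
```

View pics/w7.png

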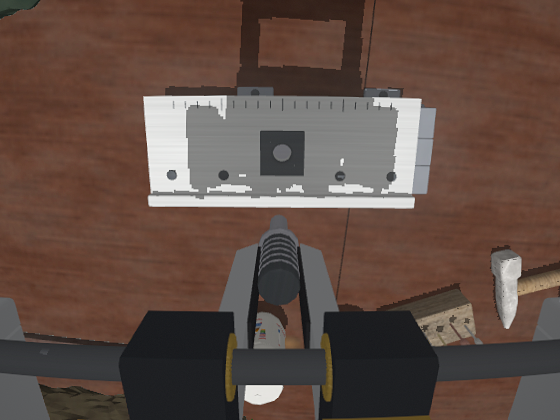

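```bash
cat > pinfit.py <<'E'
from h import *
from scipy.optimize import least_squares
def pinfit(C,ee):
    C=C.reshape(-1,3);d=C-ee
    off=[];
    for lo,hi,r in ((-.021,-.004,.006),(-.004,.0,.006),(.006,.014,.006),(.027,.065,.010)):
        m=(d[:,2]>lo)&(d[:,2]<hi)&(np.hypot(d[:,0],d[:,1])<.0165)
        P=d[m]
        if len(P)<10: print('few',lo,len(P));continue
        f=lambda c:np.hypot(P[:,0]-c[0],P[:,1]-c[1])-r
        s=least_squares(f,[0,0],loss='soft_l1',f_scale=.0005)
        print(lo,hi,len(P),s.x.round(4),'rms',np.sqrt(np.mean(f(s.x)**2)).round(5),P[:,2].min().round(4))
E
python3 - <<'E'
from pinfit import *
C=np.load('w7.npy');ee=np.array([0.65983953,0.06553587,0.14325508])
d=(C.reshape(-1,3)-ee)
m=(np.hypot(d[:,0],d[:,1])<.016)&(d[:,2]>-.06)&(d[:,2]<.07)
h=np.histogram(d[m][:,2],np.arange(-.06,.07,.005));print(list(zip(h[1].round(3),h[0])))
pinfit(C,ee)
# detailed boss rect & hole from image
p=snap('wrist');g=cv2.cvtColor(p['image'],cv2.COLOR_RGB2GRAY)
im=cv2.resize(p['image'][110:250,220:340,::-1],None,fx=5,fy=5,interpolation=cv2.INTER_CUBIC);cv2.imwrite('pics/z7.png',im)
E
```

```text
[(np.float64(-0.06), np.int64(0)), (np.float64(-0.055), np.int64(0)), (np.float64(-0.05), np.int64(0)), (np.float64(-0.045), np.int64(0)), (np.float64(-0.04), np.int64(0)), (np.float64(-0.035), np.int64(0)), (np.float64(-0.03), np.int64(0)), (np.float64(-0.025), np.int64(21)), (np.float64(-0.02), np.int64(40)), (np.float64(-0.015), np.int64(40)), (np.float64(-0.01), np.int64(45)), (np.float64(-0.005), np.int64(38)), (np.float64(-0.0), np.int64(8)), (np.float64(0.005), np.int64(0)), (np.float64(0.01), np.int64(0)), (np.float64(0.015), np.int64(57)), (np.float64(0.02), np.int64(274)), (np.float64(0.025), np.int64(79)), (np.float64(0.03), np.int64(162)), (np.float64(0.035), np.int64(206)), (np.float64(0.04), np.int64(166)), (np.float64(0.045), np.int64(244)), (np.float64(0.05), np.int64(250)), (np.float64(0.055), np.int64(269)), (np.float64(0.06), np.int64(315))]
-0.021 -0.004 142 [-0.0013 -0.0009] rms 0.00016 -0.021
-0.004 0.0 29 [-0.0012 -0.0008] rms 0.00019 -0.0037
few 0.006 0
0.027 0.065 1715 [-0.001  -0.0008] rms 0.00223 0.027
```

View pics/z7.png

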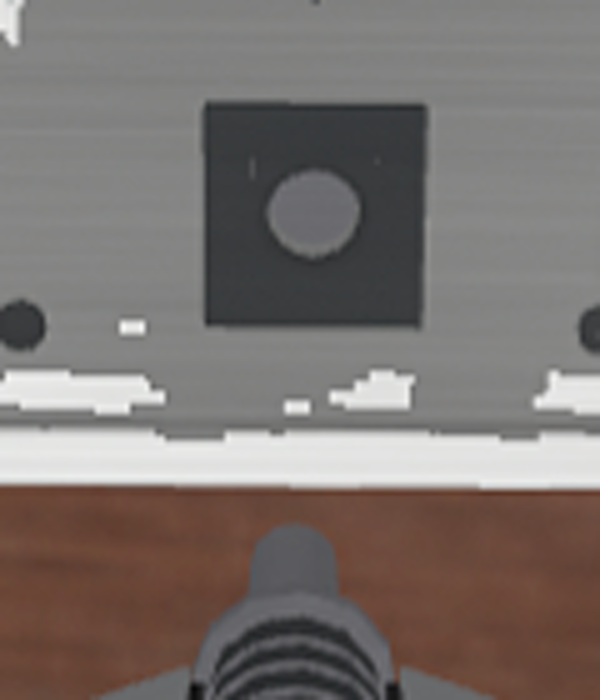

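Call:
{"api": "servo_tool", "payload": {
  "rows": [
    [-0.015, 0, 0, 0, 0, 0, -1],
    [-0.03, 0, -0.005, 0, 0, 0, -1],
    [-0.04, 0, -0.012, 0, 0, 0, -1],
    [-0.04, 0, -0.024, 0, 0, 0, -1],
    [-0.04, 0, -0.034, 0, 0, 0, -1],
    [-0.04, 0, -0.038, 0, 0, 0, -1],
    [-0.04, 0, -0.038, 0, 0, 0, -1],
    [-0.04, 0, -0.038, 0, 0, 0, -1]
  ]
}}

```text
time_s: 11.15
ee_pos: [0.6204, 0.065, 0.1047]
eef_rot: [3.141, -0.004, -3.066]
force: [0.2, -0.5, -1.2]
grip_width: 0.0199
```

```bash
python3 - <<'E'
from pinfit import *
p=snap('wrist','w8');o=p['obs'];print(o['ee_pos'],o['eef_rot'],o['force'].round(1),o['moment'].round(2))
C=cloud(p)
pinfit(C,np.array(o['ee_pos']));C=C.reshape(-1,3)
m=(C[:,2]>.0615)&(C[:,2]<.067)&(abs(C[:,0]-.616)<.03)&(abs(C[:,1]-.065)<.03)
print(m.sum(),cv2.minAreaRect(C[m][:,:2].astype(np.float32)))
im=cv2.resize(p['image'][170:290,220:340,::-1],None,fx=5,fy=5,interpolation=cv2.INTER_CUBIC);cv2.imwrite('pics/z8.png',im)
q=snap('side');cv2.imwrite('pics/s8.png',cv2.resize(q['image'][140:250,250:390,::-1],None,fx=5,fy=5,interpolation=cv2.INTER_CUBIC))
E
```

```text
[0.62043    0.06495972 0.1046796 ] [ 3.14120914 -0.0040358  -3.06594638] [ 0.2 -0.5 -1.2] [ 0.03  0.02 -0.02]
-0.021 -0.004 140 [-0.0013 -0.0009] rms 0.00021 -0.0207
-0.004 0.0 31 [-0.0012 -0.001 ] rms 0.0002 -0.004
few 0.006 0
0.027 0.065 1702 [-0.0009 -0.0008] rms 0.00225 0.027
1607 ((0.618442177772522, 0.0643167793750763), (0.03664731979370117, 0.03613578900694847), 4.613585948944092)
```

View pics/z8.png

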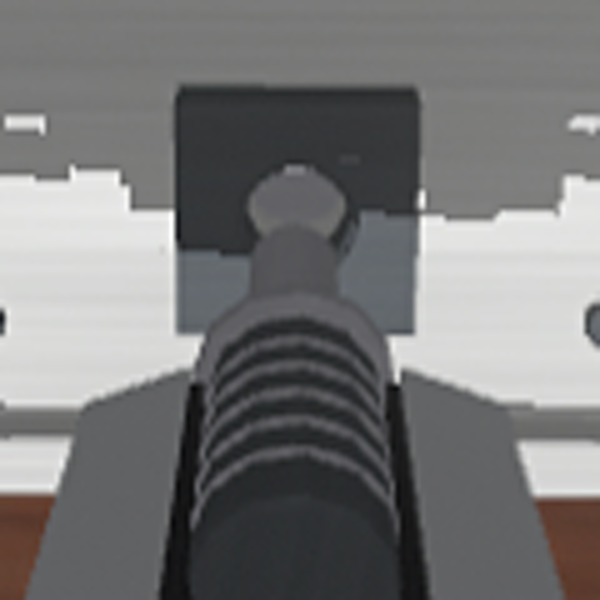

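View pics/s8.png

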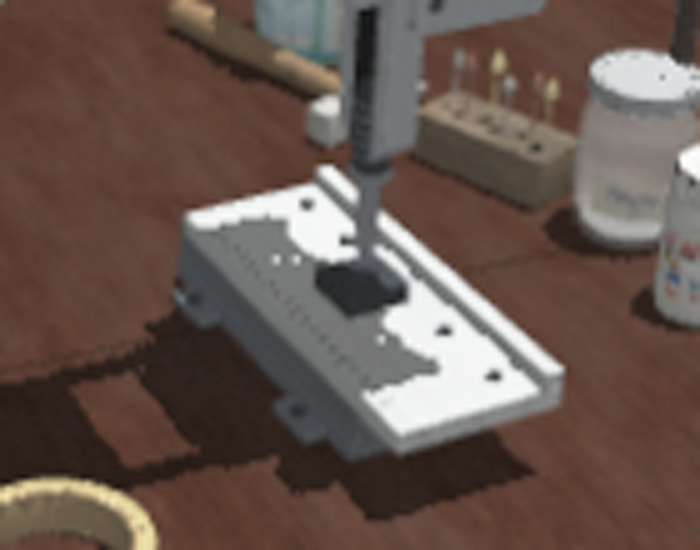

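Call:
{"api": "servo_tool", "payload": {
  "rows": [
    [-0.0005, 0.0005, -0.006, 0, 0, 0, -1],
    [-0.0005, 0.0005, -0.012, 0, 0, 0, -1],
    [-0.0005, 0.0005, -0.018, 0, 0, 0, -1],
    [-0.0005, 0.0005, -0.024, 0, 0, 0, -1],
    [-0.0005, 0.0005, -0.03, 0, 0, 0, -1],
    [-0.0005, 0.0005, -0.036, 0, 0, 0, -1],
    [-0.0005, 0.0005, -0.038, 0, 0, 0, -1],
    [-0.0005, 0.0005, -0.038, 0, 0, 0, -1]
  ]
}}

```text
time_s: 11.92
ee_pos: [0.6197, 0.0654, 0.0665]
eef_rot: [3.141, -0.004, -3.066]
force: [0.1, -0.4, -0.5]
grip_width: 0.0191
```

Call:
{"api": "servo_tool", "payload": {
  "rows": [
    [0, 0, -0.001, 0, 0, 0, -1],
    [0, 0, -0.002, 0, 0, 0, -1],
    [0, 0, -0.003, 0, 0, 0, -1],
    [0, 0, -0.004, 0, 0, 0, -1],
    [0, 0, -0.005, 0, 0, 0, -1],
    [0, 0, -0.006, 0, 0, 0, -1],
    [0, 0, -0.007, 0, 0, 0, -1],
    [0, 0, -0.007, 0, 0, 0, -1]
  ]
}}

```text
time_s: 12.58
ee_pos: [0.6201, 0.0655, 0.0603]
eef_rot: [3.141, -0.003, -3.066]
force: [-1.3, 0.6, 4.7]
grip_width: 0.0197
```

Call:
{"api": "servo_tool", "payload": {
  "rows": [
    [0, 0.0025, -0.0008, 0, 0, 0, -1],
    [-0.0004, 0.005, -0.0008, 0, 0, 0, -1],
    [-0.0006, 0.0075, -0.0008, 0, 0, 0, -1],
    [-0.0007, 0.01, -0.0008, 0, 0, 0, -1],
    [-0.0009, 0.0125, -0.0008, 0, 0, 0, -1],
    [-0.0011, 0.015, -0.0008, 0, 0, 0, -1],
    [-0.0013, 0.0175, -0.0008, 0, 0, 0, -1],
    [-0.0015, 0.02, -0.0008, 0, 0, 0, -1]
  ]
}}

```text
time_s: 13.25
ee_pos: [0.6192, 0.0846, 0.0603]
eef_rot: [-3.14, -0.001, -3.066]
force: [-1.2, -5.4, 4.3]
grip_width: 0.0194
```

```bash
python3 - <<'E'
from pinfit import *
p=snap('wrist','w9');o=p['obs'];print(o['ee_pos'],o['eef_rot'],o['force'].round(1),o['moment'].round(2))
C=cloud(p)
pinfit(C,np.array(o['ee_pos']));C=C.reshape(-1,3)
m=(C[:,2]>.0615)&(C[:,2]<.067)&(abs(C[:,0]-.616)<.03)&(abs(C[:,1]-.085)<.03)
print(m.sum(),cv2.minAreaRect(C[m][:,:2].astype(np.float32)))
print(at(p,'boss'))
E
```

```text
[0.61923055 0.0846186  0.06033552] [-3.14032789e+00 -1.43683635e-03 -3.06604971e+00] [-1.2 -5.4  4.3] [-1.44  0.06  0.  ]
-0.021 -0.004 32 [ 0.0004 -0.0034] rms 0.00426 -0.0205
-0.004 0.0 32 [-0.0012 -0.0014] rms 0.00061 -0.0039
few 0.006 0
0.027 0.065 1696 [-0.0011 -0.0008] rms 0.00221 0.027
1587 ((0.6113478541374207, 0.08105213195085526), (0.025660989806056023, 0.036052294075489044), 4.639675140380859)
[(array([274.512, 233.016]), 0.68)]
```

View pics/w9.png

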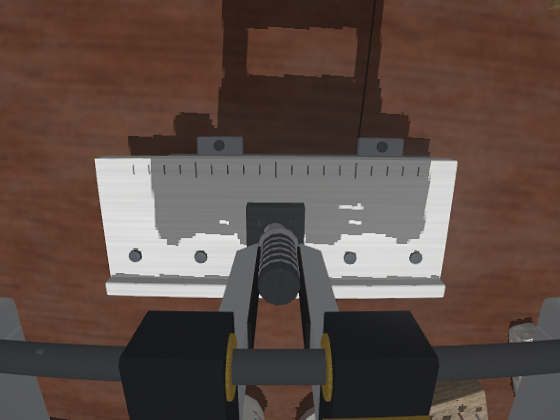

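Call:
{"api": "servo_tool", "payload": {
  "rows": [
    [0, 0.001, -0.0009, 0, 0, 0, -1],
    [-0.0001, 0.002, -0.0009, 0, 0, 0, -1],
    [-0.0002, 0.003, -0.0009, 0, 0, 0, -1],
    [-0.0003, 0.004, -0.0009, 0, 0, 0, -1],
    [-0.0004, 0.005, -0.0009, 0, 0, 0, -1],
    [-0.0004, 0.0055, -0.0009, 0, 0, 0, -1],
    [-0.0004, 0.006, -0.0009, 0, 0, 0, -1],
    [-0.0004, 0.006, -0.0009, 0, 0, 0, -1]
  ]
}}

```text
time_s: 14.02
ee_pos: [0.6192, 0.0901, 0.0603]
eef_rot: [-3.139, -0.001, -3.066]
force: [-2.9, -6.4, 6.3]
grip_width: 0.0193
```

Call:
{"api": "servo_tool", "payload": {
  "rows": [
    [0, 0.0008, -0.0015, 0, 0, 0, -1],
    [-0.0001, 0.0016, -0.0015, 0, 0, 0, -1],
    [-0.0002, 0.0024, -0.0015, 0, 0, 0, -1],
    [-0.0003, 0.0032, -0.0015, 0, 0, 0, -1],
    [-0.0003, 0.004, -0.0015, 0, 0, 0, -1],
    [-0.0003, 0.004, -0.0015, 0, 0, 0, -1],
    [-0.0003, 0.004, -0.0015, 0, 0, 0, -1],
    [-0.0003, 0.004, -0.0015, 0, 0, 0, -1]
  ]
}}

```text
time_s: 14.68
ee_pos: [0.6196, 0.0927, 0.0601]
eef_rot: [-3.137, 0.001, -3.066]
force: [-1.5, -8.8, 10.4]
grip_width: 0.0197
```

Call:
{"api": "servo_tool", "payload": {
  "rows": [
    [-0.001, 0.0008, -0.001, 0.002, 0.001, 0, -1],
    [-0.002, 0.0016, -0.001, 0.005, 0.001, 0, -1],
    [-0.002, 0.0024, -0.001, 0.005, 0.001, 0, -1],
    [-0.002, 0.0032, -0.001, 0.005, 0.001, 0, -1],
    [-0.002, 0.004, -0.001, 0.005, 0.001, 0, -1],
    [-0.002, 0.0045, -0.001, 0.005, 0.001, 0, -1],
    [-0.002, 0.005, -0.001, 0.005, 0.001, 0, -1],
    [-0.002, 0.005, -0.001, 0.005, 0.001, 0, -1]
  ]
}}

```text
time_s: 15.35
ee_pos: [0.6183, 0.0968, 0.0602]
eef_rot: [-3.141, 0.003, -3.066]
force: [-0.2, -5.1, 7.3]
grip_width: 0.0196
```

Call:
{"api": "servo_tool", "payload": {
  "rows": [
    [-0.0003, 0.0008, -0.001, 0.001, 0.003, 0, -1],
    [-0.0008, 0.0016, -0.001, 0.002, 0.003, 0, -1],
    [-0.001, 0.0024, -0.001, 0.002, 0.003, 0, -1],
    [-0.001, 0.0032, -0.001, 0.002, 0.003, 0, -1],
    [-0.001, 0.004, -0.001, 0.002, 0.003, 0, -1],
    [-0.001, 0.0045, -0.001, 0.002, 0.003, 0, -1],
    [-0.001, 0.005, -0.001, 0.002, 0.003, 0, -1],
    [-0.001, 0.005, -0.001, 0.002, 0.003, 0, -1]
  ]
}}

```text
time_s: 16.02
ee_pos: [0.6172, 0.102, 0.0589]
eef_rot: [3.14, -0.001, -3.066]
force: [-0.4, -0.8, -1.5]
grip_width: 0.019
```

Call:
{"api": "servo_tool", "payload": {
  "rows": [
    [-0.0003, 0.0008, -0.001, 0.001, 0.003, 0, -1],
    [-0.0008, 0.0016, -0.001, 0.002, 0.003, 0, -1],
    [-0.001, 0.0024, -0.001, 0.002, 0.003, 0, -1],
    [-0.001, 0.0032, -0.001, 0.002, 0.003, 0, -1],
    [-0.001, 0.004, -0.001, 0.002, 0.003, 0, -1],
    [-0.001, 0.0045, -0.001, 0.002, 0.003, 0, -1],
    [-0.001, 0.005, -0.001, 0.002, 0.003, 0, -1],
    [-0.001, 0.005, -0.001, 0.002, 0.003, 0, -1]
  ]
}}

```text
time_s: 16.68
ee_pos: [0.6161, 0.1072, 0.0578]
eef_rot: [3.137, -0.004, -3.066]
force: [1.7, -0.7, -2.1]
grip_width: 0.0193
```

Call:
{"api": "servo_tool", "payload": {
  "rows": [
    [0.0005, -0.0005, -0.0005, -0.002, -0.002, 0, -1],
    [0.0005, -0.001, -0.001, -0.0045, -0.004, 0, -1],
    [0.0005, -0.001, -0.0015, -0.0045, -0.004, 0, -1],
    [0.0005, -0.001, -0.002, -0.0045, -0.004, 0, -1],
    [0.0005, -0.001, -0.0025, -0.0045, -0.004, 0, -1],
    [0.0005, -0.001, -0.003, -0.0045, -0.004, 0, -1],
    [0.0005, -0.001, -0.003, -0.0045, -0.004, 0, -1],
    [0.0005, -0.001, -0.003, -0.0045, -0.004, 0, -1]
  ]
}}

```text
time_s: 17.35
ee_pos: [0.6166, 0.1062, 0.0548]
eef_rot: [-3.141, -0.0, -3.066]
force: [0.2, -0.5, -0.9]
grip_width: 0.0195
```

Call:
{"api": "servo_tool", "payload": {
  "rows": [
    [0, 0, -0.0005, 0, 0, 0, -1],
    [0, 0, -0.001, 0, 0, 0, -1],
    [0, 0, -0.0015, 0, 0, 0, -1],
    [0, 0, -0.002, 0, 0, 0, -1],
    [0, 0, -0.0025, 0, 0, 0, -1],
    [0, 0, -0.003, 0, 0, 0, -1],
    [0, 0, -0.003, 0, 0, 0, -1],
    [0, 0, -0.003, 0, 0, 0, -1]
  ]
}}

```text
time_s: 18.02
ee_pos: [0.6166, 0.1062, 0.0518]
eef_rot: [-3.141, -0.0, -3.066]
force: [0.4, 0.4, -1.3]
grip_width: 0.0193
```

Call:
{"api": "servo_tool", "payload": {
  "rows": [
    [0, 0, -0.0006, 0, 0, 0, -1],
    [0, 0, -0.0012, 0, 0, 0, -1],
    [0, 0, -0.0018, 0, 0, 0, -1],
    [0, 0, -0.0024, 0, 0, 0, -1],
    [0, 0, -0.003, 0, 0, 0, -1],
    [0, 0, -0.0036, 0, 0, 0, -1],
    [0, 0, -0.0042, 0, 0, 0, -1],
    [0, 0, -0.0042, 0, 0, 0, -1]
  ]
}}

```text
time_s: 18.68
ee_pos: [0.6165, 0.1062, 0.0474]
eef_rot: [-3.141, -0.0, -3.066]
force: [0.1, -0.4, -1.6]
grip_width: 0.0193
```

Call:
{"api": "servo_tool", "payload": {
  "rows": [
    [0, 0, -0.0004, 0, 0, 0, -1],
    [0, 0, -0.0008, 0, 0, 0, -1],
    [0, 0, -0.0012, 0, 0, 0, -1],
    [0, 0, -0.0016, 0, 0, 0, -1],
    [0, 0, -0.002, 0, 0, 0, -1],
    [0, 0, -0.002, 0, 0, 0, -1],
    [0, 0, -0.002, 0, 0, 0, -1],
    [0, 0, -0.002, 0, 0, 0, -1]
  ]
}}

```text
time_s: 19.35
ee_pos: [0.6167, 0.1062, 0.0465]
eef_rot: [-3.141, 0.0, -3.066]
force: [-4.3, -1.0, 9.4]
grip_width: 0.0192
```

```bash
python3 - <<'E'
from h import *
p=snap('wrist','w10');o=p['obs'];print(o['ee_pos'],o['force'].round(1))
q=snap('side');cv2.imwrite('pics/s10.png',cv2.resize(q['image'][120:250,240:400,::-1],None,fx=4.5,fy=4.5,interpolation=cv2.INTER_CUBIC))
C=cloud(p).reshape(-1,3);d=C-np.array(o['ee_pos'])
m=(np.hypot(d[:,0],d[:,1])<.016)&(d[:,2]>.012)&(d[:,2]<.03)
print(np.percentile(C[m][:,2],[1,10,50,90]))
E
```

```text
[0.61668698 0.10615552 0.0464766 ] [-4.3 -1.   9.4]
[0.06245229 0.06320466 0.06506149 0.07168161]
```

View pics/s10.png

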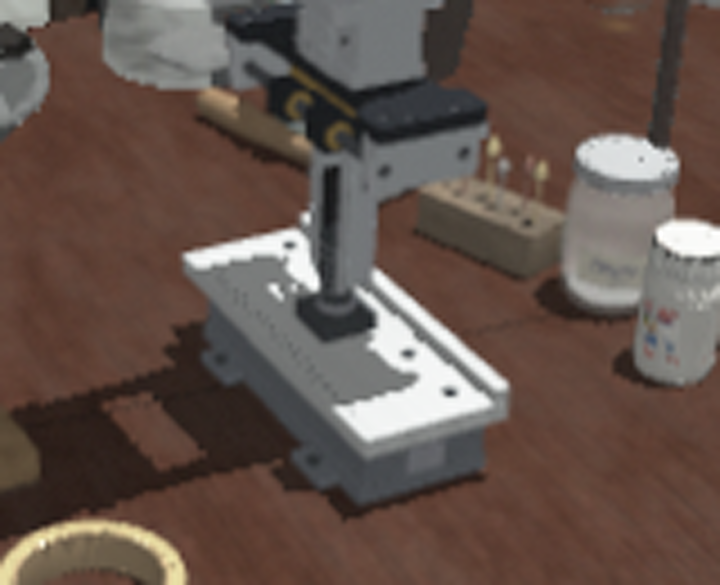

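Picture shows the collar on the boss at about (338,305), the table slid left. Now release, then rise.

Call:
{"api": "servo_tool", "payload": {
  "rows": [
    [0, 0, 0, 0, 0, 0, -0.9],
    [0, 0, 0, 0, 0, 0, -0.6],
    [0, 0, 0, 0, 0, 0, -0.3],
    [0, 0, 0, 0, 0, 0, -0.2],
    [0, 0, 0, 0, 0, 0, -0.2],
    [0, 0, 0, 0, 0, 0, -0.2],
    [0, 0, 0, 0, 0, 0, -0.2],
    [0, 0, 0, 0, 0, 0, -0.2]
  ]
}}

```text
time_s: 20.12
ee_pos: [0.6167, 0.1062, 0.0465]
eef_rot: [-3.141, 0.0, -3.066]
force: [-0.0, -0.4, 0.2]
grip_width: 0.0373
```

Call:
{"api": "servo_tool", "payload": {
  "rows": [
    [0, 0, 0.008, 0, 0, 0, -0.2],
    [0, 0, 0.02, 0, 0, 0, -0.2],
    [0, 0, 0.04, 0, 0, 0, -0.2],
    [0, 0, 0.06, 0, 0, 0, -0.2],
    [0, 0, 0.08, 0, 0, 0, -0.2],
    [0, 0, 0.1, 0, 0, 0, -0.2],
    [0, 0, 0.12, 0, 0, 0, -0.2],
    [0, 0, 0.12, 0, 0, 0, -0.2]
  ]
}}

```text
time_s: 20.78
ee_pos: [0.6183, 0.1064, 0.1722]
eef_rot: [-3.141, 0.008, -3.066]
force: [0.1, 1.2, 0.6]
grip_width: 0.0375
```

```bash
python3 - <<'E'
from h import *
p=snap('wrist','w11');o=p['obs'];print(o['ee_pos'],o['force'].round(1),o['time_s'])
C=cloud(p).reshape(-1,3)
m=(C[:,2]>.1)&(C[:,2]<.13)&(abs(C[:,0]-.6155)<.03)&(abs(C[:,1]-.105)<.03)
print('knob top',m.sum(),C[m].mean(0),np.percentile(C[m][:,2],[5,50,95]),'expect .114')
m=(C[:,2]>.0625)&(C[:,2]<.0655)&(abs(C[:,0]-.6155)<.03)&(abs(C[:,1]-.105)<.03)
print(cv2.minAreaRect(C[m][:,:2].astype(np.float32)))
q=snap('side','side11');cv2.imwrite('pics/s11.png',cv2.resize(q['image'][120:250,240:400,::-1],None,fx=4.5,fy=4.5,interpolation=cv2.INTER_CUBIC))
E
```

```text
[0.61832566 0.10637295 0.17222876] [0.1 1.2 0.6] 20.7833
knob top 550 [0.61381732 0.10522739 0.11238912] [0.10530971 0.11340513 0.11462648] expect .114
((0.6155077815055847, 0.1046084463596344), (0.03638579323887825, 0.03597155213356018), 4.690634727478027)
```

View pics/s11.png

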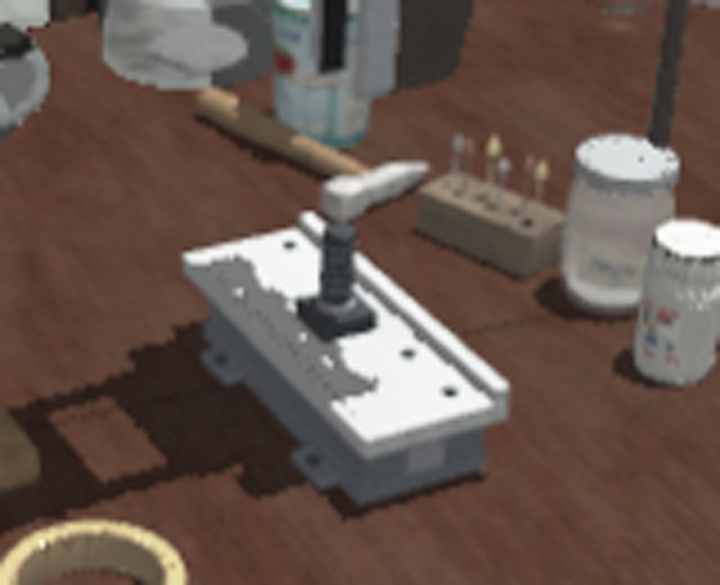

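View pics/w11.png

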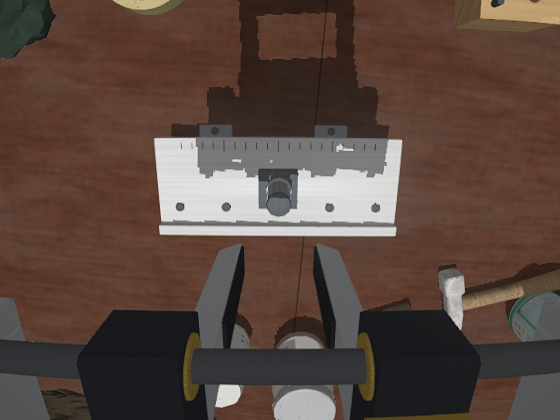

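The side view shows the pin upright in the boss, with the knob at (338,260) and the collar seated. The knob top reads 113–114 mm against an expected 114. The gripper is clear and reads no force.

```bash
python3 -c "
from station import hand_in
print(hand_in())"
```

```text
the job is handed in; nothing more can be done
None
```

The pin is home in the hidden slot with its collar on the boss, and I have let go and handed the job in at about 21 s. I slid the table about 40 mm to the left with the pin pressed at about 4–10 N (readings between moves). There it dropped, and I pushed it home with about 9 N.

**Last checks:** the knob top reads 113–114 mm, and 114 is expected when seated. The pin stands upright, the gripper is open and well clear, and the wrist force is near zero. I moved nothing near the tape roll, the sanding block or the whetstone, but I did not re-measure their positions at the end.

**What went wrong or disagreed:**
- **Fingers shorter than stated:** they end about 33 mm short of the reported TCP, and all three cameras agree on this. Because of it, my first grasp closed above the knob and pressed it with about 7 N while the pin was still in the block. I corrected for the offset and the second grasp held.
- **Slid past the drop:** I ran one slide call too many, so the table went about 5 mm further after the pin had begun to drop. The readings showed no contact with the slot wall, and I backed off 1 mm before pushing the pin home.

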